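# Balance the sign bar on the knife edges and mark the point

## Task

Slide the wooden sign bar along the knife edges of the balancing stand, without lifting it off, until it balances level on the edges alone, clear of both rubber rests, and let go of it. Then mark the balance point by setting the orange saddle astride the bar, right above the knife edges, and leave the bar balanced. Leave the grey saddle where it is.

Things in the scene. Friction and masses are not known exactly. Their poses are not given: they have to be found in the camera images.
- stand: Fixed balancing stand, grey base 90x240x12 mm, origin under its centre. On top two steel knife edges along its x, 60 mm long, at y = -14 and +14, crests 75 mm up; black rubber rests at y = -90 and +90, tops 69 mm up. The bar lies along y and balances while its balance point is between the edges (aim midway). It starts tipped on the +y rest, so it must slide towards -y.
- bar: Wooden bar 320 x 18 x 18 mm, 0.1 kg, an L of blue-edged MDF 15 mm thick glued flat on top of its heavy end. Origin: the balance point, on the underside, 36 mm from the L's inner side. x along the bar: heavy end at +100, light end at -220; the L covers x +36 to +99, y -41 to +25. z up. Starts tipped 4.5 deg, x near the stand's +y, origin 42 to 68 mm from the stand middle.
- orange_saddle: Loose orange saddle, about 16 g, standing on its legs: upside-down U 30 mm long (x), 38 wide (y), legs 14 mm high, 28 mm apart, slot open along x; above it a grip tab 24 (x) by 12 mm (y), from 19 to 55 mm up. Origin: centre of the underside, level with the feet; z up. Astride the bar its x lies along the bar and its feet are 4 mm above the bar's underside.
- grey_saddle: Loose grey saddle of the same shape and size as the orange one, a bystander. The two may swap places.

How it is judged:
By the outcome, as a careful person would: the job done as asked, in the order asked, and still so for the second after the job is handed in, with the robot touching nothing.
It also fails if it takes over 51 s, if anything falls off the work surface, if the arm or the gripper's body presses on something with over 40 N, if the wrist force passes 120 N, or if a joint passes its speed limit or range.

## Robot

A 6-joint arm with a two-finger parallel gripper is mounted at the origin on a cart in front of the work surface, level with it; the furniture and walls round the work are solid. World frame = base frame: x ahead of the robot, y to its left, z up, the work surface at z = 0. Lengths are in mm, angles in rad, forces in N, time in s.
With the tool pointing down it reaches from about 275 to 725 mm from the base axis. Payload 5.6 kg.
Tool frame: the origin (TCP) lies midway between the tips of the shut fingers; the grasp point (between the pads) lies 19 mm behind it (ctrl.hold_point_z is the distance from the TCP to the grasp point, in mm); z points along the fingers, x is the direction in which the jaws open and shut, and the axes are right-handed (so a half turn about z gives the same grasp; the last joint's range is limited). The gripper opens to 85 mm and grips with 20 to 120 N. Pads are 22 mm wide; open, the fingers measure 114 mm over their backs; the gripper's body (76 mm by 85 mm) begins 54 mm behind the grasp point. The pads swing forward as they close: fully open they stand 13 mm farther back than shut.
Start: joints at [1.447, 0.255, 0.108, 0, -1.424, -0.285], TCP at [218.603, 504.684, 231.283] pointing down, gripper open.
Joint ranges: [-2.95, 2.95], [-1.21, 1.97], [-1.09, 1.5], [-2.87, 1.71], [-2.94, -0.07], [-3.05, 3.05]. Speed limits (rad/s): [2.57, 2.57, 3.14, 3.14, 3.14, 3.14].

## Interface

Orientations are given as a 3x3 rotation matrix whose columns are the frame's x, y, z axes.
In Python, from plant import ctrl gives the robot as it stands.
- The arm moves only by the tool arm_command, never from a script. Its argument "moves" is a list of rows, each an object with "dp": the shift along the tool's x, y, z in m, a list of three; "roll": the turn about the tool's z in rad. A call has exactly 8 rows; each row is the pose to reach, as a shift and turn from the pose commanded when the call began, along the tool's axes at that moment; what a row does not reach only later rows make up. A row lasts 1/10 s, in which the tool goes at most 50 mm and 8.59 degrees, less where a joint would pass 70% of its speed; a pose out of reach is approached as far as the arm can. A call with a gripper value outside its range is refused whole. "grip" is the opening in per cent of the stroke, from 0 (shut) to 100 (fully open), set as the call begins (left out, the last holds). The fingers move at their own pace and stop on an object; "grip_force" is the grip in N (left out, the last holds). Time passes only in rows, so rows that repeat a pose let the fingers close, or fill a call up. It gives the time, the measured TCP pose, the force and the opening at its end, in the units of the state.
- ctrl.sense(): the state, without advancing time (a new reading comes with each control period).
- ctrl.capture(name): name is "scene" or "top"; returns (picture, depth): 480x640x3 uint8, red, green, blue; 480x640 float32, mm along the optical axis (not along the pixel's ray), 0 where there is no reading.
- ctrl.camera_info(name): a dict with "fov_y" (degrees; the focal length in pixels is half the picture's height over the tangent of half this angle, whatever the lens; pixels are square), "cx", "cy" (the principal point, pixels), "origin" and "rotation" of the camera in the world. Camera axes: x right, y down, z forward; pixel columns grow to the right and rows downward; lengths in mm; the calibration is good to about 2 mm. A picture is of the moment at which its call begins. camera_info takes no time and is no camera call.
- ctrl.job_done(): hands the job in, once; it reports no verdict.
Trained networks look in the newest picture that a camera, given by its name, has taken for a name from the list of things; names that differ only in an ending like _2 or _b are one class to them, and where a whole thing is asked for, a point or a joint stands for the part that bears it (a point fixed in the world has none). Each returns a list of dicts, best first, with "conf" (0 to 1); they miss things now and then, are a little off and sometimes report something else, mostly with a low value. They report only what shows in the picture. A call takes as long as a camera call.
- ctrl.cut_out(camera, thing): "mask" (480x640 bool, what is visible of it) and "point" ([column, row] in pixels, amid what is visible of it).
- ctrl.mark_of(camera, thing): "point" ([column, row] in pixels: a listed point, or the origin of a listed thing).
The state is a dict: "t": time; "joints": joint angles; "joint_velocities": joint speeds; "effort": joint torques, N m; "tool_pos": TCP position; "orientation": TCP orientation; "contact_force": force on the tool from outside, world axes, zero at the start; "ft_torque": the same for the moment, N m; "finger_gap": finger opening in mm.
Only numpy, scipy, OpenCV 4.12 (cv2) and the standard library are available. Lean on these libraries where they do the work, as an engineer would, in place of code of your own. Each camera call takes 0.05 s, during which the arm holds its last target.

## Working session

There is one attempt and no reset: what is moved stays moved. The work goes in short steps, Python scripts to look and compute and a tool call to move; the robot and the scene stay as the last step left them, time stands still between calls to the robot, and variables do not carry over. Pictures are saved under pics/ and viewed, and the job is handed in when it is done.

Besides the shell and the picture viewer there is one more tool, called after "Call:" as name(argument=value, ...) on one line, values as JSON. arm_command: Moves the arm, as the interface text tells. Its arguments: {"type":"object","properties":{"moves":{"type":"array"},"grip":{"type":"number"},"grip_force":{"type":"number"}},"required":["moves"]}

```bash
ls; mkdir -p pics
cat > h.py <<'E'
import numpy as np, cv2
from plant import ctrl
def K(n):
    i=ctrl.camera_info(n); f=240/np.tan(np.radians(i["fov_y"])/2)
    return f,i["cx"],i["cy"],np.array(i["origin"]),np.array(i["rotation"])
def world(n,dep):
    f,cx,cy,o,R=K(n)
    v,u=np.mgrid[0:480,0:640]
    P=np.stack([(u-cx)/f*dep,(v-cy)/f*dep,dep],-1)
    return P@R.T+o
def ray(n,p,z):
    f,cx,cy,o,R=K(n)
    d=R@np.array([(p[0]-cx)/f,(p[1]-cy)/f,1]); return o+d*(z-o[2])/d[2]
def proj(n,P):
    f,cx,cy,o,R=K(n)
    q=(np.asarray(P)-o)@R; return q[...,:2]/q[...,2:]*f+[cx,cy]
def snap(n,name):
    a,d=ctrl.capture(n); cv2.imwrite(f"pics/{name}.png",a[:,:,::-1]); np.save(f"pics/{name}.npy",d); return a,d
E
python3 - <<'E'
from h import *
for n in("scene","top"):
    snap(n,n+"0"); print(n,ctrl.camera_info(n))
    for t in("stand","bar","orange_saddle","grey_saddle"):
        for r in ctrl.cut_out(n,t)[:2]: print(t,round(r["conf"],2),np.round(r["point"]),r["mask"].sum())
        for r in ctrl.mark_of(n,t)[:2]: print("  mark",t,round(r["conf"],2),np.round(r["point"],1))
print(ctrl.sense(), ctrl.hold_point_z)
E
```

```text
pics
scene {'fov_y': 57.98422210513997, 'cx': 316.93583389732504, 'cy': 239.20507421509302, 'origin': array([ 187.25615087, -549.40907907,  697.95714871]), 'rotation': array([[ 0.86032083, -0.37399763,  0.3463724 ],
       [-0.50972059, -0.62350712,  0.59281008],
       [-0.00574391, -0.68656   , -0.72705046]])}
stand 0.83 [299. 203.] 2796
  mark stand 0.82 [295. 205.]
  mark bar 0.85 [285.3 168.8]
orange_saddle 0.72 [404. 344.] 430
  mark orange_saddle 0.76 [399.5 345.8]
grey_saddle 0.62 [333. 346.] 443
  mark grey_saddle 0.79 [330.6 347. ]
top {'fov_y': 57.201343482400965, 'cx': 314.63896270292435, 'cy': 236.67965044330057, 'origin': array([286.22497897, -37.36725633, 983.28952355]), 'rotation': array([[-8.04311137e-02, -9.73084689e-01,  2.15956071e-01],
       [-9.96760038e-01,  7.86321288e-02, -1.69238091e-02],
       [-5.12786053e-04, -2.16617582e-01, -9.76256401e-01]])}
stand 0.91 [229. 228.] 2966
stand 0.58 [206. 216.] 1874
  mark stand 0.89 [227.7 225.8]
  mark stand 0.69 [197.8 223. ]
bar 0.69 [206. 214.] 1993
  mark bar 0.59 [198.2 221.3]
orange_saddle 0.5 [417. 223.] 289
 
[... 265 characters left out ...]
+00, -2.84593205e-01]), 'joint_velocities': array([ 0.00091133,  0.00045804, -0.0015734 ,  0.00011912, -0.00169821,
       -0.00130752]), 'effort': array([-2.55844912e-03, -3.86388731e+01,  2.38069797e+01,  5.36822498e+00,
       -4.73780474e-04, -6.58868160e-08]), 'tool_pos': array([218.61612904, 504.6902364 , 231.30190555]), 'orientation': array([[-3.97514664e-01, -9.17595822e-01,  1.52956810e-05],
       [-9.17595820e-01,  3.97514664e-01,  5.80625554e-05],
       [-5.93582158e-05,  9.04546420e-06, -9.99999998e-01]]), 'contact_force': array([ 0.30454822,  1.0971185 , -0.31892544]), 'ft_torque': array([0.00139252, 0.00412284, 0.08248993]), 'finger_gap': 85.53794117126952} 18.700000000000003
```

View pics/scene0.png

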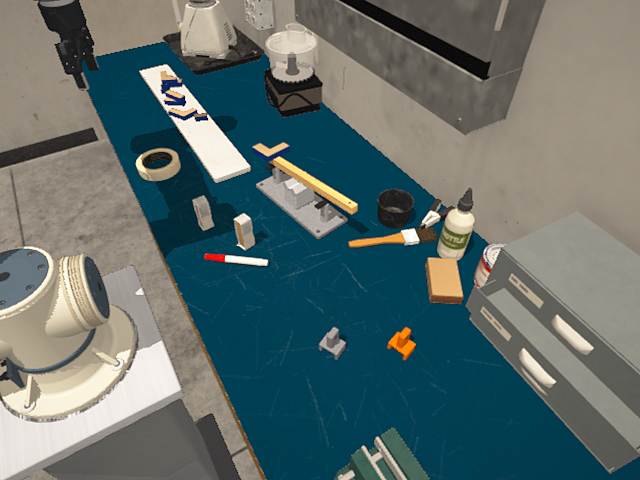

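View pics/top0.png

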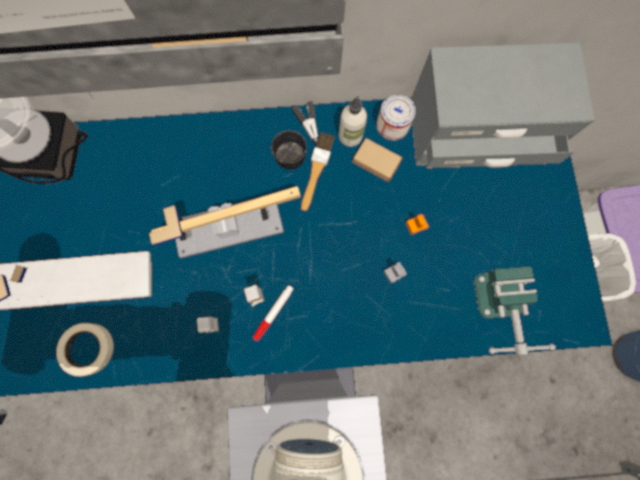

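The scene view shows the bar from the L (265,150) to the light end (355,208), the orange saddle at (402,343) and the grey one at (332,343). In the top view, the stand is at (229,228), orange at (417,223) and grey at (395,271). Next I'll measure them from depth.

Run:
```python
from h import *
for n in("top","scene"):
    d=np.load(f"pics/{n}0.npy"); a=cv2.imread(f"pics/{n}0.png"); W=world(n,d); ok=d>0
    z=W[...,2]
    hsv=cv2.cvtColor(a,cv2.COLOR_BGR2HSV)
    print(n,"table z",np.median(z[ok&(np.abs(z)<8)]))
    roi=np.zeros_like(ok)
    s0=ray(n,(228,226) if n=="top" else (297,203),12); print("stand approx",s0)
    near=ok&(np.hypot(W[...,0]-s0[0],W[...,1]-s0[1])<170)
    b=near&(z>6)&(z<19)&(hsv[...,1]<80)
    b=cv2.morphologyEx(b.astype(np.uint8),cv2.MORPH_OPEN,np.ones((3,3)))>0
    k,l,st,c=cv2.connectedComponentsWithStats(b.astype(np.uint8))
    i=1+np.argmax(st[1:,4]); m=l==i
    print("base z",np.median(z[b]),"rect",cv2.minAreaRect(W[b][:,:2].astype(np.float32)))
    w=near&(hsv[...,0]>8)&(hsv[...,0]<30)&(hsv[...,1]>60)&(z>60)
    P=W[w]; print("wood",len(P),P.min(0),P.max(0))
    for o,nm in (("orange",(417,223) if n=="top" else (402,343)),("grey",(395,271) if n=="top" else (332,343))):
        s=ray(n,nm,30); q=ok&(np.hypot(W[...,0]-s[0],W[...,1]-s[1])<45)&(z>9)
        P=W[q]; print(o,len(P),P.min(0),P.max(0))
        for lo,hi in((12,26),(46,65)):
            g=P[(P[:,2]>lo)&(P[:,2]<hi)]
            if len(g)>5: print("  ",lo,len(g),g.mean(0),cv2.minAreaRect(g[:,:2].astype(np.float32)))
a=cv2.imread("pics/top0.png"); cv2.imwrite("pics/t0c.png",cv2.resize(a[150:290,130:330],None,fx=4,fy=4,interpolation=cv2.INTER_CUBIC))
a=cv2.imread("pics/scene0.png"); cv2.imwrite("pics/s0c.png",cv2.resize(a[130:250,240:400],None,fx=5,fy=5,interpolation=cv2.INTER_CUBIC))
```

```text
top table z 0.3183404445039173
stand approx [541.72358755 140.06134615  12.        ]
base z 12.439948707834901 rect ((544.0339965820312, 142.5283660888672), (90.6654281616211, 239.66983032226562), 9.777894973754883)
wood 1872 [496.31629039 -26.92160871  60.45241995] [589.35559444 286.80176192 108.87010555]
orange 243 [ 492.18355166 -309.37491234    9.35837239] [ 530.32000921 -265.10256058   60.73764664]
   12 136 [ 508.11199892 -282.27997365   19.75110136] ((511.3824768066406, -287.315673828125), (29.751718521118164, 39.187503814697266), 17.088876724243164)
   46 65 [ 510.35269436 -286.15550547   54.19939688] ((510.7098083496094, -286.39874267578125), (24.06809425354004, 11.753171920776367), 19.051265716552734)
grey 244 [ 385.26495787 -246.13481409    9.40940484] [ 427.54496165 -201.60133705   59.73607069]
   12 148 [ 404.19997592 -221.07467177   19.28051425] ((406.611083984375, -224.73829650878906), (29.709768295288086, 39.002220153808594), 24.54119110107422)
   46 67 [ 405.92356636 -223.69720255   54.47235267] ((406.07684326171875, -224.25221252441406), (22.519149780273438, 12.5121
[... 469 characters left out ...]
 -291.03337566   18.54883325] ((509.0173645019531, -288.0064697265625), (32.44355010986328, 37.95711898803711), 17.951274871826172)
   46 102 [ 507.92528475 -289.1680479    52.98267882] ((509.3203430175781, -288.0441589355469), (23.12537384033203, 12.250200271606445), 13.849556922912598)
grey 430 [ 383.64754811 -248.7241732     9.05281423] [ 425.45322492 -203.70698587   57.53378548]
   12 244 [ 402.7048892  -230.18045564   18.53529406] ((404.4031982421875, -225.09722900390625), (30.730485916137695, 38.59717559814453), 26.42082405090332)
   46 106 [ 403.18190299 -226.83253608   53.0713164 ] ((404.27459716796875, -225.2870330810547), (24.130939483642578, 12.828062057495117), 23.84552001953125)
```

Run:
```python
from h import *
a=cv2.imread("pics/scene0.png")[310:370,310:430]; b=cv2.imread("pics/top0.png")[200:290,370:440]
cv2.imwrite("pics/sad0.png",np.hstack([cv2.resize(a,(480,240),interpolation=2),cv2.resize(cv2.resize(b,None,fx=3.4,fy=3.4,interpolation=2),(186,240))]))
```

```text
(no output)
```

View pics/t0c.png

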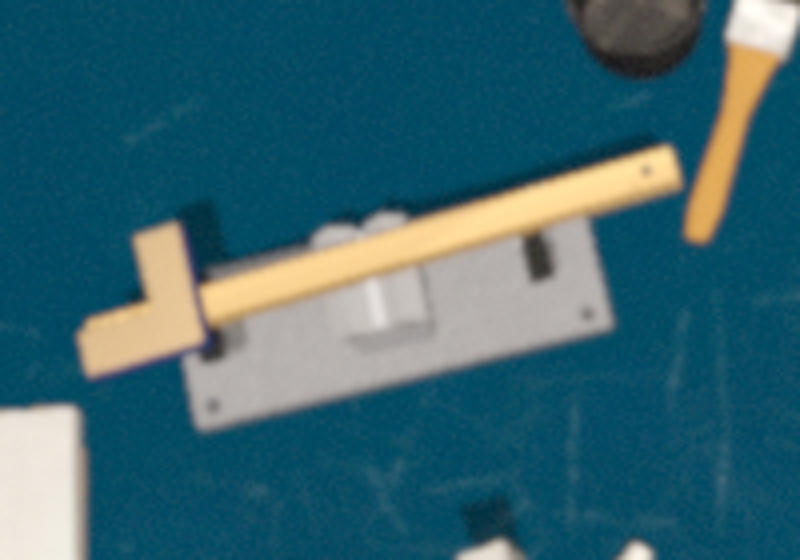

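View pics/s0c.png

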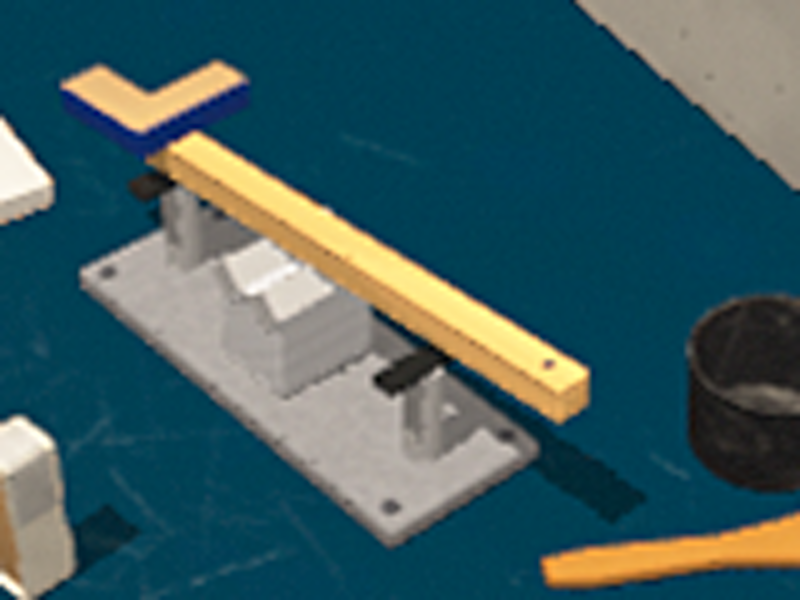

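View pics/sad0.png

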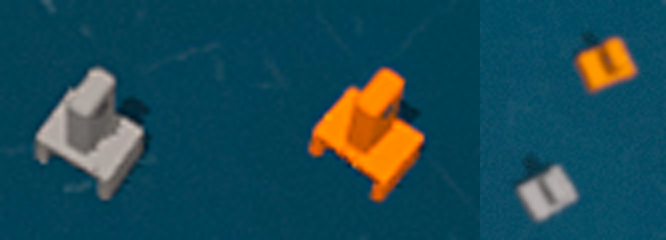

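```bash
cat > barfit.py <<'E'
from h import *
def fit(n,d,a,s0=(541,140)):
    W=world(n,d); z=W[...,2]; hsv=cv2.cvtColor(a,cv2.COLOR_RGB2HSV)
    near=(d>0)&(np.hypot(W[...,0]-s0[0],W[...,1]-s0[1])<200)
    w=near&(hsv[...,0]>8)&(hsv[...,0]<30)&(hsv[...,1]>60)&(z>70)
    P=W[w]
    yaw=np.radians(9.78); sx=np.array([np.cos(yaw),np.sin(yaw)]); sy=np.array([-np.sin(yaw),np.cos(yaw)])
    c=np.array([544.03,142.53]) if n=="top" else np.array([542.5,141.])
    q=np.c_[(P[:,:2]-c)@sx,(P[:,:2]-c)@sy,P[:,2]]
    return P,q
if __name__=="__main__":
    for n in("top","scene"):
        d=np.load(f"pics/{n}0.npy"); a=cv2.imread(f"pics/{n}0.png")[:,:,::-1].copy()
        P,q=fit(n,d,a)
        print(n,q.min(0),q.max(0))
        for y in range(-190,190,20):
            g=q[(abs(q[:,1]-y)<10)]
            if len(g)>3: print(y,len(g),"x %.1f..%.1f"%tuple(np.percentile(g[:,0],[2,98])),"z %.1f %.1f %.1f"%tuple(np.percentile(g[:,2],[5,50,95])))
        W=world(n,d); a=a.astype(int)
        m=(d>0)&(W[...,2]>60)&(W[...,2]<125)&(np.hypot(W[...,0]-541,W[...,1]-140)<200)
        bl=m&(a[...,2]>a[...,0]+40)&(a[...,2]>a[...,1]+20)
        yaw=np.radians(9.78); sx=np.array([np.cos(yaw),np.sin(yaw)]); sy=np.array([-np.sin(yaw),np.cos(yaw)])
        c=np.array([544.03,142.53]) if n=="top" else np.array([542.5,141.])
        B=W[bl]; print("blue",len(B),np.median((B[:,:2]-c)@sy) if len(B) else 0)
E
python3 barfit.py
python3 - <<'E'
# stand base in scene: project stand corners
from h import *
yaw=np.radians(9.78); R=np.array([[np.cos(yaw),-np.sin(yaw)],[np.sin(yaw),np.cos(yaw)]])
a=cv2.imread("pics/scene0.png"); a=cv2.resize(a,None,fx=1)
for c,col in(((544.03,142.53),(0,0,255)),((542,141),(0,255,0))):
    k=np.array([[-45,-120],[45,-120],[45,120],[-45,120]])@R.T+c
    p=proj("scene",np.c_[k,np.full(4,12.)]); cv2.polylines(a,[np.int32(p*16)],True,col,1,shift=4)
    print(p.round(1))
cv2.imwrite("pics/s0d.png",cv2.resize(a[130:250,240:400],None,fx=5,fy=5,interpolation=cv2.INTER_NEAREST))
E
```

```text
top [ -25.3507674  -172.77700458   70.11142552] [ 42.73141256 146.14896233 108.87010555]
-170 60 x -0.0..16.6 z 94.3 106.2 108.6
-150 101 x -0.9..16.3 z 92.9 104.3 107.2
-130 99 x -1.6..16.3 z 90.8 103.4 106.1
-110 101 x -2.3..15.7 z 90.1 101.6 104.3
-90 100 x -2.5..14.6 z 86.8 100.6 103.7
-70 100 x -3.6..14.6 z 87.5 99.0 101.6
-50 99 x -3.7..13.6 z 83.8 97.6 100.4
-30 100 x -4.6..13.0 z 84.2 96.0 98.9
-10 97 x -5.4..13.1 z 84.6 94.5 98.0
10 97 x -5.6..11.5 z 83.8 93.5 96.7
30 100 x -6.6..11.3 z 79.6 91.8 94.4
50 99 x -7.2..10.8 z 77.7 90.7 94.2
70 98 x -7.5..9.9 z 77.9 89.1 92.1
90 258 x -22.3..39.9 z 87.5 103.1 105.7
110 189 x -23.6..38.6 z 99.2 102.4 105.5
130 128 x -24.5..8.1 z 84.6 100.0 102.8
150 35 x -22.6..7.0 z 83.6 99.2 102.3
blue 13 104.07106294325737
scene [-185.34052299 -173.10246051   70.23807906] [ 41.86473025 147.27033497 107.6660049 ]
-170 88 x -1.0..16.9 z 90.3 100.8 106.3
-150 87 x -1.3..16.1 z 90.9 103.1 105.4
-130 86 x -2.4..16.8 z 88.4 102.2 104.5
-110 85 x -2.7..15.0 z 86.5 99.9 102.9
-90 85 x -3.5..15.9 z 86.0 99.0 101.5
-70 83 x -3.6..14.6 z 84.3 97.4 100.3
-50 81 x -184.3..12.7 z 81.1 95.4 98.6
-30 84 x -183.8..12.3 z 72.0 94.4 97.0
-10 75 x -97.8..12.0 z 79.6 93.1 95.6
10 70 x -7.1..11.7 z 78.0 91.6 94.3
30 70 x -7.6..10.6 z 76.9 90.2 93.0
50 65 x -7.4..10.2 z 75.3 89.1 91.6
70 64 x -8.6..8.8 z 74.2 87.4 90.3
90 117 x -18.9..38.6 z 73.4 102.1 104.2
110 79 x -21.3..39.2 z 99.9 101.4 103.3
130 41 x -22.7..-2.2 z 98.3 100.1 101.8
150 15 x -21.2..-2.0 z 96.9 98.3 100.4
blue 171 87.07098254234403Traceback (most recent call last):
  File "<stdin>", line 4, in <module>
cv2.error: OpenCV(4.12.0) /io/opencv/modules/imgproc/src/resize.cpp:4211: error: (-215:Assertion failed) inv_scale_y > 0 in function 'resize'
```

```bash
cat > tgt.py <<'E'
import sys; from h import *
def dp(p,yawx=None,quiet=False):
    s=ctrl.sense(); R=np.array(s["orientation"]); v=(np.array(p)-s["tool_pos"])@R/1000
    out="dp "+str(v.round(4))
    if yawx is not None:
        c=np.degrees(np.arctan2(R[1,0],R[0,0])); dd=(c-yawx+90)%180-90; out+=" roll %.4f"%np.radians(dd)
    print("t",round(s["t"],2),"pos",s["tool_pos"].round(1),"F",np.round(s["contact_force"],1),"gap",round(s["finger_gap"],1),out)
if __name__=="__main__": 
    a=[float(x) for x in sys.argv[1:]]; dp(a[:3],a[3] if len(a)>3 else None)
E
python3 tgt.py 554.4 103.2 180 11.5
```

```text
t 0.9 pos [218.6 504.7 231.3] F [ 0.3  1.1 -0.3] gap 85.5 dp [ 0.2349 -0.4677  0.0513] roll 0.9613
```

Call:
arm_command(moves=[{"dp":[0.015,-0.03,0],"roll":0.12},{"dp":[0.035,-0.07,0],"roll":0.24},{"dp":[0.055,-0.11,0],"roll":0.36},{"dp":[0.075,-0.15,0],"roll":0.48},{"dp":[0.095,-0.19,0],"roll":0.6},{"dp":[0.115,-0.23,0],"roll":0.72},{"dp":[0.135,-0.27,0],"roll":0.84},{"dp":[0.155,-0.31,0],"roll":0.96}], grip=100, grip_force=25)

```text
t: 1.7
tool_pos: [442.4, 237.7, 231.6]
orientation: [[-0.981, -0.196, 0.001], [-0.196, 0.981, 0.0], [-0.001, 0.0, -1.0]]
contact_force: [1.5, 1.6, 0.5]
finger_gap: 85.4
```

```bash
python3 tgt.py 554.4 103.2 140 11.5
```

```text
t 1.7 pos [442.4 237.7 231.6] F [1.5 1.6 0.5] gap 85.4 dp [-0.0834 -0.1539  0.0916] roll -0.0033
```

Call:
arm_command(moves=[{"dp":[-0.014,-0.026,0.01],"roll":0},{"dp":[-0.028,-0.052,0.02],"roll":0},{"dp":[-0.042,-0.078,0.035],"roll":0},{"dp":[-0.056,-0.104,0.05],"roll":0},{"dp":[-0.07,-0.13,0.07],"roll":0},{"dp":[-0.083,-0.154,0.09],"roll":0},{"dp":[-0.083,-0.154,0.091],"roll":0},{"dp":[-0.083,-0.154,0.091],"roll":0}])

```text
t: 2.5
tool_pos: [553.6, 104.4, 139.7]
orientation: [[-0.98, -0.199, -0.001], [-0.199, 0.98, -0.001], [0.001, -0.0, -1.0]]
contact_force: [-0.2, 0.0, 0.1]
finger_gap: 85.8
```

```bash
python3 tgt.py 554.4 103.2 80 11.5
python3 - <<'E'
from h import *
snap("top","top1");snap("scene","scene1")
a=cv2.imread("pics/top1.png")[130:290,130:330]; b=cv2.imread("pics/scene1.png")[90:250,230:430]
cv2.imwrite("pics/m1.png",np.hstack([cv2.resize(a,(400,320)),cv2.resize(b,(400,320))]))
E
```

```text
t 2.5 pos [553.6 104.4 139.7] F [-0.2  0.   0.1] gap 85.8 dp [-0.0006 -0.0013  0.0597] roll 0.0000
```

View pics/m1.png

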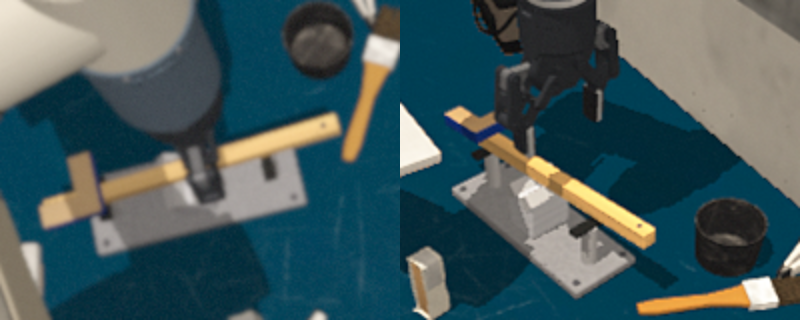

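The open jaws straddle the bar just on the light side of the edges (gripper at about (205,180) in the left half of the montage). Now I'll go down and grip.

Call:
arm_command(moves=[{"dp":[-0.001,-0.001,0.015],"roll":0},{"dp":[-0.001,-0.001,0.03],"roll":0},{"dp":[-0.001,-0.001,0.045],"roll":0},{"dp":[-0.001,-0.001,0.055],"roll":0},{"dp":[-0.001,-0.001,0.059],"roll":0},{"dp":[-0.001,-0.001,0.059],"roll":0},{"dp":[-0.001,-0.001,0.059],"roll":0},{"dp":[-0.001,-0.001,0.059],"roll":0}], grip=40)

```text
t: 3.4
tool_pos: [555.3, 104.5, 82.1]
orientation: [[-0.98, -0.201, 0.001], [-0.201, 0.98, 0.001], [-0.002, 0.0, -1.0]]
contact_force: [-0.4, 0.7, -0.5]
finger_gap: 34.5
```

Call:
arm_command(moves=[{"dp":[0,0,0],"roll":0},{"dp":[0,0,0],"roll":0},{"dp":[0,0,0],"roll":0},{"dp":[0,0,0],"roll":0},{"dp":[0,0,0],"roll":0},{"dp":[0,0,0],"roll":0},{"dp":[0,0,0],"roll":0},{"dp":[0,0,0],"roll":0}], grip=10, grip_force=25)

```text
t: 4.2
tool_pos: [555.0, 104.3, 81.5]
orientation: [[-0.98, -0.201, 0.0], [-0.201, 0.98, 0.0], [-0.0, 0.0, -1.0]]
contact_force: [-0.3, -0.2, 2.6]
finger_gap: 17.1
```

```bash
python3 tgt.py 554.4 103.2 80 11.5
python3 - <<'E'
from h import *
snap("top","top2");snap("scene","scene2")
a=cv2.imread("pics/top2.png")[130:290,130:330]; b=cv2.imread("pics/scene2.png")[90:250,230:430]
cv2.imwrite("pics/m2.png",np.hstack([cv2.resize(a,(400,320)),cv2.resize(b,(400,320))]))
import barfit
for n in("top","scene"):
    P,q=barfit.fit(n,np.load(f"pics/{n}2.npy"),cv2.imread(f"pics/{n}2.png")[:,:,::-1].copy())
    q=q[abs(q[:,0])<60]; print(n,q.min(0),q.max(0))
E
```

```text
t 4.2 pos [555.  104.3  81.5] F [-0.3 -0.2  2.6] gap 17.1 dp [ 0.0008 -0.0009  0.0015] roll 0.0013
top [ -36.52888042 -172.3320287    70.23152776] [ 40.85154935 146.00292631 225.2266468 ]
scene [ -59.5779539  -173.16340105   70.20164308] [ 40.85463223 149.03894047 175.3852577 ]
```

View pics/m2.png

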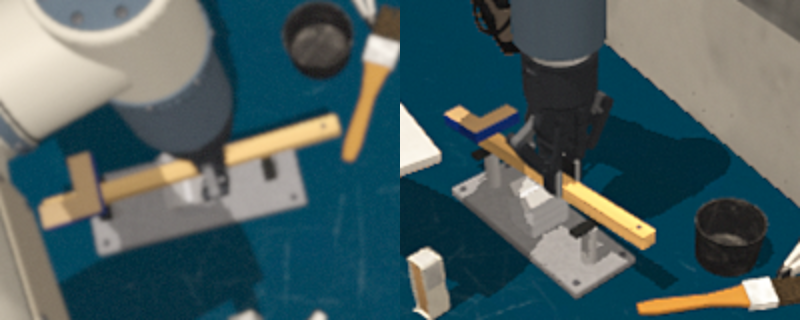

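Call:
arm_command(moves=[{"dp":[0,-0.004,-0.0003],"roll":0},{"dp":[0,-0.011,-0.0008],"roll":0},{"dp":[0,-0.019,-0.0014],"roll":0},{"dp":[0,-0.027,-0.002],"roll":0},{"dp":[0,-0.034,-0.0025],"roll":0},{"dp":[0,-0.04,-0.0029],"roll":0},{"dp":[0,-0.044,-0.0032],"roll":0},{"dp":[0,-0.045,-0.0033],"roll":0}])

```text
t: 5.1
tool_pos: [563.8, 59.5, 84.5]
orientation: [[-0.98, -0.2, -0.0], [-0.2, 0.98, -0.0], [0.0, -0.0, -1.0]]
contact_force: [-0.1, 0.7, 1.0]
finger_gap: 17.2
```

```bash
python3 tgt.py 554.4 103.2 80 11.5
python3 - <<'E'
from h import *
snap("top","top3");snap("scene","scene3")
a=cv2.imread("pics/top3.png")[130:290,130:330]; b=cv2.imread("pics/scene3.png")[90:250,230:430]
cv2.imwrite("pics/m3.png",np.hstack([cv2.resize(a,(400,320)),cv2.resize(b,(400,320))]))
import barfit
for n in("top","scene"):
    P,q=barfit.fit(n,np.load(f"pics/{n}3.npy"),cv2.imread(f"pics/{n}3.png")[:,:,::-1].copy())
    q=q[(abs(q[:,0])<60)&(q[:,2]<115)]; print(n,q.min(0),q.max(0))
    for y in (-200,-180,-160,-140,10,30,50,80,100):
            g=q[(abs(q[:,1]-y)<10)]
            if len(g)>3: print(y,len(g),"x %.1f..%.1f"%tuple(np.percentile(g[:,0],[2,98])),"z %.1f %.1f"%tuple(np.percentile(g[:,2],[50,95])))
E
```

```text
t 5.1 pos [563.8  59.5  84.5] F [-0.1  0.7  1. ] gap 17.2 dp [0.0005 0.0447 0.0045] roll 0.0006
top [ -23.46828751 -201.45605344   70.00589799] [ 42.93800928  96.4974776  111.18203541]
-200 57 x -0.5..16.8 z 107.1 109.4
-180 99 x -1.0..17.1 z 105.5 108.3
-160 99 x -1.6..16.2 z 104.1 107.2
-140 102 x -1.9..15.7 z 103.0 106.0
10 101 x -6.6..11.4 z 92.8 96.6
30 101 x -11.9..10.4 z 92.2 107.4
50 291 x -21.8..40.5 z 106.4 109.1
80 132 x -23.0..12.1 z 104.1 106.5
100 11 x -17.6..8.1 z 101.8 104.5
scene [ -22.62443784 -200.34772616   70.07076876] [ 42.74311122 105.92078526 109.11837179]
-200 51 x -0.9..15.7 z 105.2 107.3
-180 95 x -1.5..16.7 z 104.0 106.2
-160 94 x -2.1..15.5 z 102.7 105.2
-140 87 x -2.3..14.8 z 101.3 104.2
10 52 x -8.1..4.5 z 91.2 93.8
30 66 x -7.4..10.4 z 90.2 93.0
50 131 x -19.2..39.8 z 105.6 107.4
80 44 x -21.4..-1.1 z 103.7 105.0
100 31 x -22.3..0.2 z 102.6 105.0
```

View pics/m3.png

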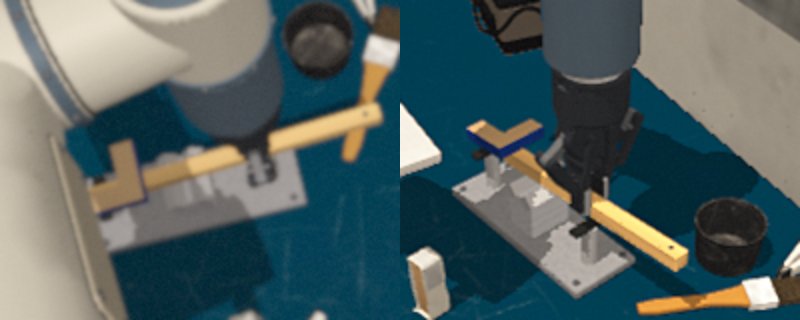

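The L's corner is now just past the +y edge and the tilt is unchanged. I'll ease the held side down to level before letting go, so the bar doesn't drop.

Call:
arm_command(moves=[{"dp":[0,0,0.001],"roll":0},{"dp":[0,0,0.002],"roll":0},{"dp":[0,0,0.003],"roll":0},{"dp":[0,0,0.004],"roll":0},{"dp":[0,0,0.005],"roll":0},{"dp":[0,0,0.006],"roll":0},{"dp":[0,0,0.007],"roll":0},{"dp":[0,0,0.007],"roll":0}])

```text
t: 6.0
tool_pos: [564.0, 60.0, 77.6]
orientation: [[-0.98, -0.201, 0.0], [-0.201, 0.98, -0.0], [-0.0, -0.0, -1.0]]
contact_force: [1.1, -2.5, 4.5]
finger_gap: 17.4
```

```bash
sed -i 's/<200)/<260)/' barfit.py
cat > rep.py <<'E'
import sys; from h import *
import barfit
k=sys.argv[1]
snap("top","top"+k);snap("scene","scene"+k)
a=cv2.imread(f"pics/top{k}.png")[130:290,130:330]; b=cv2.imread(f"pics/scene{k}.png")[90:250,230:430]
cv2.imwrite(f"pics/m{k}.png",np.hstack([cv2.resize(a,(400,320)),cv2.resize(b,(400,320))]))
for n in("top","scene"):
    P,q=barfit.fit(n,np.load(f"pics/{n}{k}.npy"),cv2.imread(f"pics/{n}{k}.png")[:,:,::-1].copy())
    q=q[(q[:,0]>-30)&(q[:,0]<45)&(q[:,2]<115)&(q[:,2]>72)]; print(n,q.min(0),q.max(0))
    for y in (-220,-200,-180,-160,-140,-60,-40,-20,0,20,30,34,38,50,80,100):
            g=q[(abs(q[:,1]-y)<(2 if y in(30,34,38) else 10))]
            if len(g)>3: print(y,len(g),"x %.1f..%.1f"%tuple(np.percentile(g[:,0],[2,98])),"z %.1f %.1f"%tuple(np.percentile(g[:,2],[50,95])))
E
python3 rep.py 4;python3 tgt.py 554.4 103.2 80 11.5
```

```text
top [ -24.10683478 -217.56761106   72.6490629 ] [ 42.14214263  93.11069194 112.3360043 ]
-220 35 x 0.9..17.9 z 92.1 94.8
-200 97 x 0.2..18.1 z 92.3 94.8
-180 94 x -0.3..16.7 z 92.1 95.3
-160 97 x -1.0..16.8 z 92.3 95.2
-140 98 x -1.9..16.2 z 91.9 94.6
-60 65 x -4.5..12.6 z 92.3 95.5
-40 96 x -4.7..13.1 z 92.5 95.1
-20 100 x -5.7..12.7 z 92.5 95.1
0 100 x -6.0..11.8 z 92.8 95.6
20 100 x -6.6..11.1 z 92.7 95.8
30 19 x -6.5..9.6 z 92.4 94.4
34 21 x -6.8..9.8 z 93.2 97.0
38 39 x -19.5..27.4 z 103.6 110.9
50 294 x -21.9..40.5 z 109.1 111.2
80 122 x -22.6..8.9 z 108.7 111.3
100 5 x 4.8..9.1 z 93.0 93.7
scene [ -22.05441863 -218.47030962   73.31132823] [ 42.84128169 101.3644158  110.47079006]
-220 65 x 0.1..18.3 z 86.2 92.6
-200 98 x -0.6..18.1 z 90.4 93.3
-180 101 x -1.1..17.4 z 90.7 93.1
-160 97 x -1.6..16.1 z 90.9 93.9
-140 87 x -2.4..15.3 z 91.1 93.2
-60 13 x -4.9..-2.4 z 81.2 85.2
-40 22 x -5.4..-2.8 z 82.7 86.3
-20 29 x -7.1..-2.1 z 85.1 91.2
0 41 x -7.0..-1.1 z 86.2 92.9
20 73 x -7.1..10.3 z 91.2 94.1
30 15 x -7.3..11.3 z 91.3 94.4
34 17 x -7.8..8.8 z 91.6 94.3
38 12 x -8.0..9.4 z 91.9 93.3
50 152 x -19.0..40.8 z 107.8 109.5
80 50 x -21.2..-0.6 z 108.3 109.8
100 27 x -20.5..-1.4 z 108.1 109.3
t 6.1 pos [564.   60.   77.6] F [ 1.1 -2.2  2.2] gap 17.1 dp [ 0.0007  0.0442 -0.0024] roll 0.0013
```

View pics/m4.png

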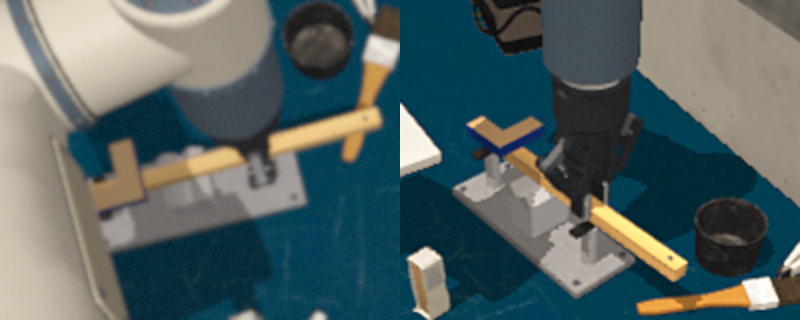

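Now the bar is level: the top reads 92-93 mm along its whole length, with the light end at -217.6, so the balance point is about 1-2 mm from the middle. I'll let go.

Call:
arm_command(moves=[{"dp":[0,0,0],"roll":0},{"dp":[0,0,0],"roll":0},{"dp":[0,0,0],"roll":0},{"dp":[0,0,0],"roll":0},{"dp":[0,0,0],"roll":0},{"dp":[0,0,0],"roll":0},{"dp":[0,0,0],"roll":0},{"dp":[0,0,0],"roll":0}], grip=45)

```text
t: 6.9
tool_pos: [563.9, 60.2, 77.6]
orientation: [[-0.98, -0.201, 0.0], [-0.201, 0.98, 0.0], [-0.0, 0.0, -1.0]]
contact_force: [0.4, 0.9, 0.3]
finger_gap: 38.5
```

Call:
arm_command(moves=[{"dp":[0,0,-0.005],"roll":0},{"dp":[0,0,-0.015],"roll":0},{"dp":[0,0,-0.03],"roll":0},{"dp":[0,0,-0.05],"roll":0},{"dp":[0,0,-0.075],"roll":0},{"dp":[0,0,-0.1],"roll":0},{"dp":[0,-0.03,-0.12],"roll":0},{"dp":[0,-0.07,-0.13],"roll":0}])

```text
t: 7.7
tool_pos: [579.0, -8.0, 211.2]
orientation: [[-0.979, -0.204, 0.005], [-0.204, 0.979, 0.001], [-0.005, -0.0, -1.0]]
contact_force: [1.2, 0.1, -0.4]
finger_gap: 38.7
```

```bash
python3 rep.py 5; python3 tgt.py 510 -287.2 210 0
```

```text
top [  -7.11851859 -217.48684807   72.91957967] [19.71840778 24.83242736 97.79353182]
-220 35 x 0.5..16.8 z 92.8 94.6
-200 96 x 0.1..18.0 z 93.6 96.2
-180 92 x -0.5..16.9 z 93.4 95.9
-160 85 x -1.4..13.5 z 93.2 96.6
-140 96 x -2.1..15.6 z 93.1 96.3
-60 98 x -4.5..13.0 z 92.8 94.9
-40 97 x -4.7..12.6 z 92.8 95.5
-20 101 x -5.3..12.8 z 93.2 96.2
0 101 x -6.0..11.4 z 93.1 95.8
20 72 x -6.3..11.4 z 92.8 95.9
scene [ -23.0114818  -217.77879612   73.7965348 ] [ 42.13549479 102.50842255 111.66106376]
-220 62 x 0.3..19.0 z 87.7 93.6
-200 102 x -1.2..18.6 z 91.6 93.8
-180 98 x -1.1..16.9 z 91.3 94.2
-160 96 x -1.6..14.5 z 91.2 93.7
-140 91 x -2.4..15.8 z 91.7 93.9
-60 85 x -4.6..13.0 z 90.8 93.7
-40 77 x -5.2..12.0 z 91.7 93.8
-20 75 x -6.2..11.7 z 91.3 93.8
0 71 x -6.5..12.2 z 91.7 94.0
20 74 x -7.2..12.3 z 91.3 93.8
30 19 x -7.3..10.6 z 90.3 93.9
34 8 x -7.5..9.2 z 92.3 93.7
38 17 x -11.9..8.7 z 92.2 97.6
50 149 x -20.5..40.5 z 108.0 109.7
80 49 x -22.2..0.2 z 108.1 109.8
100 30 x -22.4..-1.5 z 108.0 108.9
t 7.8 pos [579.4 -11.9 210.7] F [-0.1 -1.2  0.3] gap 38.7 dp [ 0.1224 -0.2562  0.0006] roll 0.1989
```

View pics/m5.png

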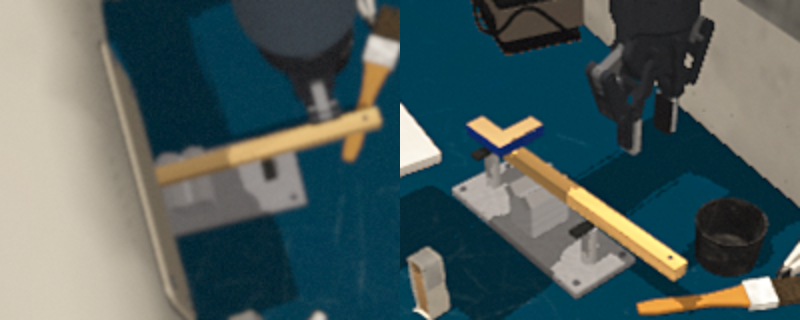

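The bar stays level on the edges with nothing touching it: the top reads about 93 mm all along, with the light end at (372,118) in the left half. Next is the orange saddle, at about (510, -287), with its x at 17.5 degrees.

Call:
arm_command(moves=[{"dp":[0.015,-0.032,0],"roll":0.14},{"dp":[0.03,-0.064,0],"roll":0.28},{"dp":[0.045,-0.096,0],"roll":0.42},{"dp":[0.06,-0.128,0],"roll":0.56},{"dp":[0.075,-0.16,0],"roll":0.7},{"dp":[0.09,-0.192,0],"roll":0.84},{"dp":[0.105,-0.224,0],"roll":0.98},{"dp":[0.12,-0.25,0],"roll":1.12}])

```text
t: 8.6
tool_pos: [510.0, -278.9, 208.3]
orientation: [[-0.602, 0.798, 0.001], [0.798, 0.602, -0.0], [-0.001, 0.0, -1.0]]
contact_force: [1.3, 0.6, -0.6]
finger_gap: 38.6
```

```bash
python3 tgt.py 510 -287.2 100 107.5
```

```text
t 8.6 pos [ 510.  -278.9  208.3] F [ 1.3  0.6 -0.6] gap 38.6 dp [-0.0065 -0.005   0.1083] roll 0.3412
```

Call:
arm_command(moves=[{"dp":[-0.002,-0.002,0.01],"roll":0.12},{"dp":[-0.004,-0.003,0.035],"roll":0.24},{"dp":[-0.005,-0.004,0.06],"roll":0.34},{"dp":[-0.005,-0.004,0.085],"roll":0.34},{"dp":[-0.005,-0.004,0.105],"roll":0.34},{"dp":[-0.005,-0.004,0.108],"roll":0.34},{"dp":[-0.005,-0.004,0.108],"roll":0.34},{"dp":[-0.005,-0.004,0.108],"roll":0.34}])

```text
t: 9.4
tool_pos: [511.3, -284.2, 101.3]
orientation: [[-0.308, 0.951, 0.002], [0.951, 0.308, -0.001], [-0.002, 0.002, -1.0]]
contact_force: [-0.3, -0.3, 0.5]
finger_gap: 38.1
```

```bash
python3 tgt.py 510 -287.2 27 107.5
python3 - <<'E'
from h import *
snap("top","top6");snap("scene","scene6")
a=cv2.imread("pics/top6.png")[170:310,350:490]; b=cv2.imread("pics/scene6.png")[270:390,310:450]
cv2.imwrite("pics/m6.png",np.hstack([cv2.resize(a,(400,400)),cv2.resize(b,(400,400))]))
E
```

```text
t 9.4 pos [ 511.3 -284.2  101.3] F [-0.3 -0.3  0.5] gap 38.1 dp [-0.0024 -0.0023  0.0743] roll 0.0077
```

View pics/m6.png

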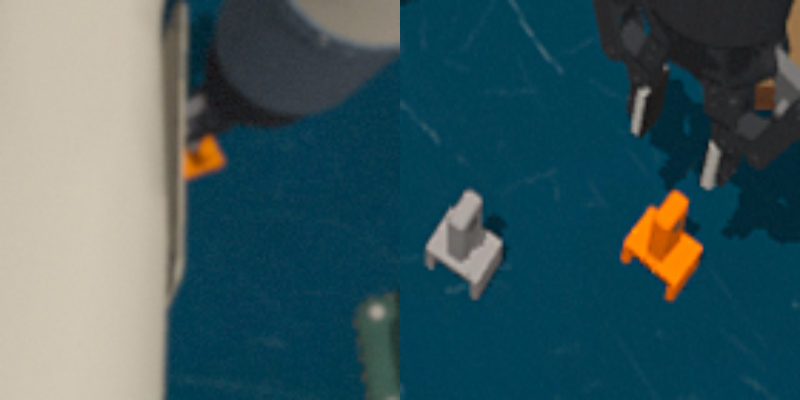

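Call:
arm_command(moves=[{"dp":[-0.002,-0.002,0.01],"roll":0.008},{"dp":[-0.0024,-0.0023,0.025],"roll":0.008},{"dp":[-0.0024,-0.0023,0.04],"roll":0.008},{"dp":[-0.0024,-0.0023,0.055],"roll":0.008},{"dp":[-0.0024,-0.0023,0.066],"roll":0.008},{"dp":[-0.0024,-0.0023,0.072],"roll":0.008},{"dp":[-0.0024,-0.0023,0.073],"roll":0.008},{"dp":[-0.0024,-0.0023,0.073],"roll":0.008}])

```text
t: 10.3
tool_pos: [509.2, -287.0, 26.9]
orientation: [[-0.3, 0.954, 0.0], [0.954, 0.3, -0.0], [-0.0, 0.0, -1.0]]
contact_force: [0.4, 0.0, 0.3]
finger_gap: 38.6
```

```bash
python3 tgt.py 510 -287.2 27 107.5
python3 - <<'E'
from h import *
snap("scene","scene7")
b=cv2.imread("pics/scene7.png")[290:380,330:450]
cv2.imwrite("pics/m7.png",cv2.resize(b,(640,480)))
E
```

```text
t 10.3 pos [ 509.2 -287.    26.9] F [0.4 0.  0.3] gap 38.6 dp [-0.0004  0.0007 -0.0001] roll -0.0006
```

View pics/m7.png

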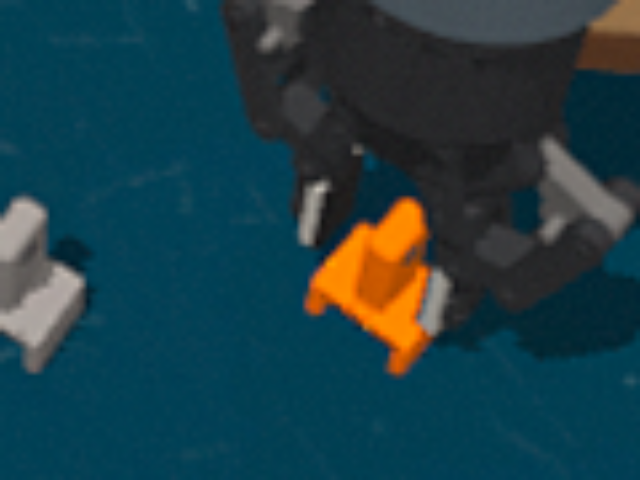

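The tab at about (395,250) stands midway between the pads, so I'll close.

Call:
arm_command(moves=[{"dp":[0,0,0],"roll":0},{"dp":[0,0,0],"roll":0},{"dp":[0,0,0],"roll":0},{"dp":[0,0,0],"roll":0},{"dp":[0,0,0],"roll":0},{"dp":[0,0,0],"roll":0},{"dp":[0,0,0],"roll":0},{"dp":[0,0,0],"roll":0}], grip=2, grip_force=30)

```text
t: 11.15
tool_pos: [509.4, -287.0, 27.2]
orientation: [[-0.3, 0.954, 0.001], [0.954, 0.3, -0.001], [-0.001, 0.001, -1.0]]
contact_force: [-0.4, 0.7, 6.5]
finger_gap: 11.4
```

Call:
arm_command(moves=[{"dp":[0,0,-0.005],"roll":0},{"dp":[0,0,-0.02],"roll":0},{"dp":[0,0,-0.045],"roll":0},{"dp":[0,0,-0.08],"roll":0},{"dp":[0,0,-0.12],"roll":0},{"dp":[0,0,-0.15],"roll":0},{"dp":[0,0,-0.165],"roll":0},{"dp":[0,0,-0.165],"roll":0}])

```text
t: 11.95
tool_pos: [509.9, -287.3, 194.1]
orientation: [[-0.3, 0.954, 0.004], [0.954, 0.3, -0.002], [-0.003, 0.004, -1.0]]
contact_force: [0.3, -0.5, -0.2]
finger_gap: 11.8
```

```bash
python3 tgt.py 510 -287.2 27 107.5
python3 - <<'E'
from h import *
a,d=snap("scene","scene8")
b=cv2.imread("pics/scene8.png")[210:370,330:490]
cv2.imwrite("pics/m8.png",cv2.resize(b,(480,480)))
W=world("scene",d); h=cv2.cvtColor(a,cv2.COLOR_RGB2HSV)
m=(d>0)&(h[...,0]>5)&(h[...,0]<16)&(h[...,1]>210)&(W[...,2]>120)
P=W[m]; s=ctrl.sense(); q=(P-s["tool_pos"])@np.array(s["orientation"]); print(len(P),np.percentile(q,[2,50,98],axis=0))
E
```

```text
t 11.95 pos [ 509.9 -287.3  194.1] F [ 0.3 -0.5 -0.2] gap 11.8 dp [ 0.0005 -0.0005  0.1671] roll -0.0006
317 [[-18.96412914 -14.75686702 -44.24994212]
 [ -4.12442049 -10.52612392   5.79478642]
 [ 16.35055713  13.77942432  21.44582317]]
```

View pics/m8.png

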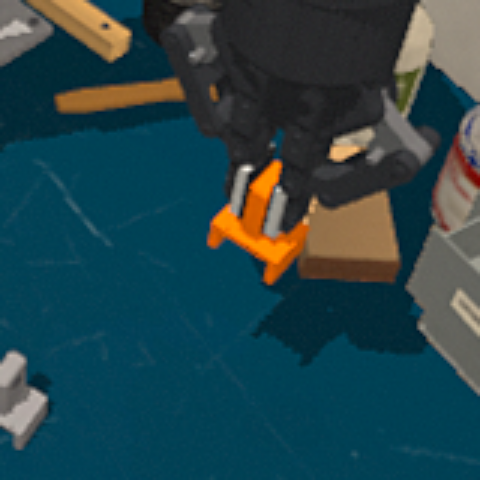

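```bash
python3 tgt.py 547.1 142.5 190 11.6
```

```text
t 12.0 pos [ 509.1 -286.7  192.1] F [-0.1 -0.1 -1.1] gap 11.8 dp [0.3981 0.165  0.0022] roll -1.4686
```

Call:
arm_command(moves=[{"dp":[0.02,0.008,0],"roll":-0.08},{"dp":[0.055,0.023,0],"roll":-0.2},{"dp":[0.09,0.037,0],"roll":-0.33},{"dp":[0.125,0.052,0],"roll":-0.46},{"dp":[0.16,0.066,0],"roll":-0.59},{"dp":[0.195,0.081,0],"roll":-0.72},{"dp":[0.23,0.095,0],"roll":-0.85},{"dp":[0.26,0.108,0],"roll":-0.98}])

```text
t: 12.8
tool_pos: [532.7, -4.6, 189.7]
orientation: [[-0.961, 0.277, -0.003], [0.277, 0.961, -0.0], [0.003, -0.001, -1.0]]
contact_force: [0.4, -0.6, -0.6]
finger_gap: 11.5
```

```bash
python3 tgt.py 547.1 142.5 175 11.6
```

```text
t 12.8 pos [532.7  -4.6 189.7] F [ 0.4 -0.6 -0.6] gap 11.5 dp [0.0268 0.1454 0.0146] roll -0.4827
```

Call:
arm_command(moves=[{"dp":[0.006,0.03,0],"roll":-0.1},{"dp":[0.012,0.06,0],"roll":-0.22},{"dp":[0.018,0.09,0.003],"roll":-0.34},{"dp":[0.023,0.118,0.006],"roll":-0.44},{"dp":[0.026,0.136,0.01],"roll":-0.48},{"dp":[0.026,0.142,0.013],"roll":-0.48},{"dp":[0.026,0.142,0.013],"roll":-0.48},{"dp":[0.026,0.142,0.013],"roll":-0.48}])

```text
t: 13.6
tool_pos: [548.9, 136.3, 178.2]
orientation: [[-0.982, -0.191, -0.001], [-0.191, 0.982, -0.001], [0.001, -0.001, -1.0]]
contact_force: [0.2, -0.8, -0.2]
finger_gap: 11.5
```

```bash
python3 tgt.py 547.1 142.5 130 11.6; python3 rep.py 9|head -40
```

```text
t 13.6 pos [548.9 136.3 178.2] F [ 0.2 -0.8 -0.2] gap 11.5 dp [0.0005 0.0065 0.0482] roll -0.0102
top [ -24.28896005 -217.24304074   72.23544848] [ 42.88334987 102.00371402 113.33666711]
-220 35 x 0.6..17.7 z 93.5 95.8
-200 97 x 0.1..18.1 z 93.0 96.1
-180 95 x -0.8..17.2 z 92.8 96.1
-160 97 x -0.9..16.9 z 93.4 95.7
-140 99 x -1.8..15.9 z 93.0 96.0
-60 98 x -4.2..13.1 z 93.2 95.6
-40 98 x -4.9..12.9 z 92.7 95.7
-20 96 x -5.3..13.0 z 92.8 95.5
0 60 x -6.2..4.5 z 92.2 95.6
20 33 x -7.3..-3.3 z 90.2 94.6
30 6 x -6.9..-4.4 z 84.7 93.1
34 7 x -7.3..-4.6 z 88.8 92.7
38 22 x -20.6..33.0 z 108.0 111.2
50 289 x -22.1..40.5 z 108.8 111.8
80 133 x -23.0..9.2 z 108.5 111.3
100 71 x -23.7..8.7 z 108.2 111.5
scene [ -22.749963   -217.50944998   73.0885842 ] [ 43.15911409 100.92667826 110.97831605]
-220 61 x 0.1..17.6 z 87.3 93.2
-200 103 x -0.7..17.7 z 91.6 93.8
-180 98 x -1.4..17.3 z 91.7 93.9
-160 93 x -2.0..16.4 z 91.3 94.2
-140 92 x -2.5..15.3 z 91.6 93.6
-60 85 x -5.1..12.8 z 91.6 94.1
-40 80 x -5.6..12.3 z 91.3 93.9
-20 76 x -5.8..13.2 z 91.5 94.0
0 74 x -6.9..11.5 z 91.8 94.2
20 71 x -6.7..12.5 z 91.5 93.3
30 14 x -6.4..8.8 z 91.4 93.3
34 16 x -7.2..9.6 z 90.8 92.6
38 18 x -7.4..11.5 z 92.2 96.1
50 107 x -19.7..20.8 z 107.7 109.6
80 49 x -21.1..-0.9 z 108.1 109.5
100 24 x -20.4..-2.7 z 107.7 109.0
```

View pics/m9.png

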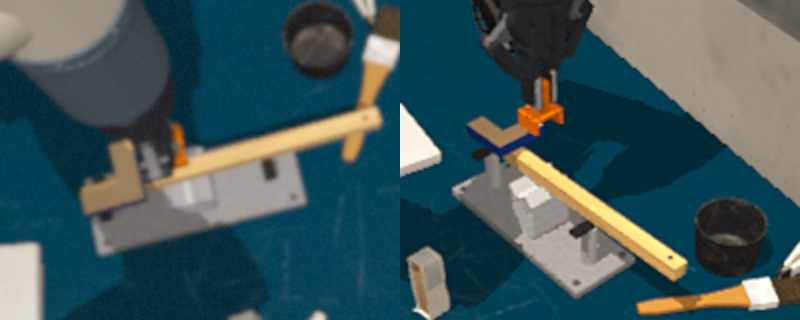

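Call:
arm_command(moves=[{"dp":[0.0005,0.003,0.005],"roll":-0.01},{"dp":[0.0005,0.0063,0.013],"roll":-0.01},{"dp":[0.0005,0.0063,0.022],"roll":-0.01},{"dp":[0.0005,0.0063,0.032],"roll":-0.01},{"dp":[0.0005,0.0063,0.041],"roll":-0.01},{"dp":[0.0005,0.0063,0.046],"roll":-0.01},{"dp":[0.0005,0.0063,0.046],"roll":-0.01},{"dp":[0.0005,0.0063,0.046],"roll":-0.01}])

```text
t: 14.5
tool_pos: [547.6, 143.2, 132.7]
orientation: [[-0.979, -0.203, 0.0], [-0.203, 0.979, -0.0], [-0.0, -0.0, -1.0]]
contact_force: [0.9, 0.6, -0.3]
finger_gap: 11.8
```

```bash
python3 tgt.py 547.1 142.5 106 11.6
python3 - <<'E'
from h import *
for n in("scene","top"):
    a,d=snap(n,n+"10")
    W=world(n,d); h=cv2.cvtColor(a,cv2.COLOR_RGB2HSV)
    m=(d>0)&(h[...,0]>5)&(h[...,0]<16)&(h[...,1]>225)&(W[...,2]>95)&(np.hypot(W[...,0]-547,W[...,1]-142)<40)
    P=W[m]; s=ctrl.sense(); q=(P-s["tool_pos"])@np.array(s["orientation"]); print(n,len(P),np.percentile(q,[2,50,98],axis=0).round(1).tolist())
a=cv2.imread("pics/top10.png")[170:260,170:270]; b=cv2.imread("pics/scene10.png")[130:220,260:360]
cv2.imwrite("pics/m10.png",np.hstack([cv2.resize(a,(400,360),interpolation=2),cv2.resize(b,(400,360),interpolation=2)]))
E
```

```text
t 14.5 pos [547.6 143.2 132.7] F [ 0.9  0.6 -0.3] gap 11.8 dp [ 0.0006 -0.0006  0.0267] roll 0.0016
scene 213 [[-15.9, -14.0, -26.4], [6.1, -8.2, 9.1], [21.1, 12.9, 24.6]]
top 8 [[-10.7, -11.1, -10.1], [4.4, -10.0, 6.9], [13.2, -6.7, 8.6]]
```

View pics/m10.png

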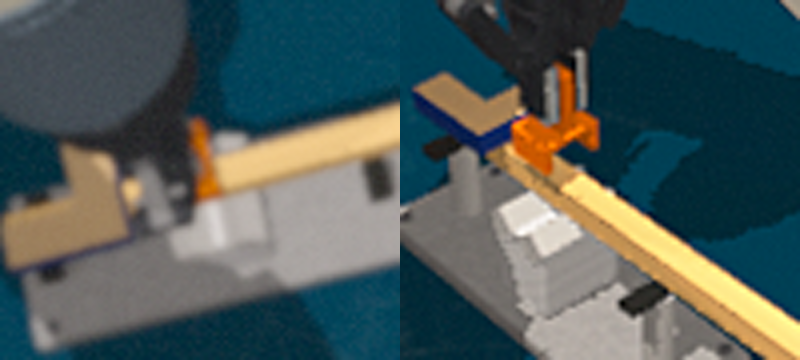

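Seen in the scene camera's own frame, the saddle centre at (545.1,142.7) matches the bar's centreline over the edges at (545.0,141.4). That is well inside the 5 mm of play on each side, so I'll lower it gently.

Call:
arm_command(moves=[{"dp":[0.0003,-0.0006,0.004],"roll":0},{"dp":[0.0003,-0.0006,0.009],"roll":0},{"dp":[0.0003,-0.0006,0.014],"roll":0},{"dp":[0.0003,-0.0006,0.018],"roll":0},{"dp":[0.0003,-0.0006,0.021],"roll":0},{"dp":[0.0003,-0.0006,0.023],"roll":0},{"dp":[0.0003,-0.0006,0.0235],"roll":0},{"dp":[0.0003,-0.0006,0.0235],"roll":0}])

```text
t: 15.4
tool_pos: [547.2, 142.6, 109.1]
orientation: [[-0.979, -0.203, 0.0], [-0.203, 0.979, -0.0], [-0.0, -0.0, -1.0]]
contact_force: [-0.5, -0.7, -0.3]
finger_gap: 11.3
```

```bash
python3 tgt.py 547.1 142.5 106 11.6
python3 - <<'E'
from h import *
for n in("scene","top"):
    a,d=snap(n,n+"11")
a=cv2.imread("pics/top11.png")[170:260,170:270]; b=cv2.imread("pics/scene11.png")[130:220,260:360]
cv2.imwrite("pics/m11.png",np.hstack([cv2.resize(a,(400,360),interpolation=2),cv2.resize(b,(400,360),interpolation=2)]))
E
```

```text
t 15.4 pos [547.2 142.6 109.1] F [-0.5 -0.7 -0.3] gap 11.3 dp [ 0.0001 -0.0001  0.0031] roll 0.0016
```

View pics/m11.png

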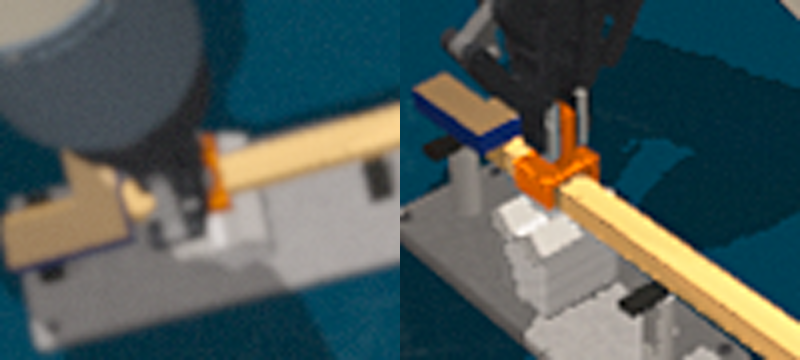

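The saddle is astride the bar at about (560,180) in the right half of the montage, about 3 mm above its seat.

Call:
arm_command(moves=[{"dp":[0,0,0.0005],"roll":0},{"dp":[0,0,0.001],"roll":0},{"dp":[0,0,0.0015],"roll":0},{"dp":[0,0,0.002],"roll":0},{"dp":[0,0,0.0025],"roll":0},{"dp":[0,0,0.003],"roll":0},{"dp":[0,0,0.003],"roll":0},{"dp":[0,0,0.003],"roll":0}])

```text
t: 16.3
tool_pos: [547.1, 142.6, 106.1]
orientation: [[-0.979, -0.203, 0.0], [-0.203, 0.979, -0.0], [-0.0, -0.0, -1.0]]
contact_force: [-0.8, 0.0, -0.7]
finger_gap: 11.3
```

```bash
python3 tgt.py 547.1 142.5 106 11.6
```

```text
t 16.3 pos [547.1 142.6 106.1] F [-0.8  0.  -0.7] gap 11.3 dp [ 0.0001 -0.0001  0.0001] roll 0.0016
```

Call:
arm_command(moves=[{"dp":[0,0,0.0003],"roll":0},{"dp":[0,0,0.0006],"roll":0},{"dp":[0,0,0.0008],"roll":0},{"dp":[0,0,0.001],"roll":0},{"dp":[0,0,0.001],"roll":0},{"dp":[0,0,0.001],"roll":0},{"dp":[0,0,0.001],"roll":0},{"dp":[0,0,0.001],"roll":0}])

```text
t: 17.1
tool_pos: [547.3, 142.6, 105.8]
orientation: [[-0.979, -0.203, 0.001], [-0.203, 0.979, 0.0], [-0.001, -0.0, -1.0]]
contact_force: [-2.3, 0.7, 5.9]
finger_gap: 11.3
```

```bash
python3 tgt.py 547.1 142.5 106 11.6; python3 rep.py 12 | grep -v "^[2-9]"
```

```text
t 17.1 pos [547.3 142.6 105.8] F [-2.3  0.7  5.9] gap 11.3 dp [ 0.0002 -0.0001 -0.0002] roll 0.0017
top [ -23.77636069 -217.45757189   72.36674751] [ 28.40596547 101.94409743 114.72227247]
-220 34 x 1.1..17.5 z 92.7 95.7
-200 96 x 0.1..17.7 z 93.0 95.8
-180 97 x -0.4..16.6 z 92.7 95.8
-160 96 x -1.1..16.7 z 92.6 95.4
-140 98 x -1.7..16.0 z 92.9 95.5
-60 99 x -4.1..13.2 z 92.8 95.9
-40 98 x -4.9..13.2 z 92.9 96.1
-20 133 x -14.2..20.2 z 93.4 101.2
0 25 x -15.7..20.8 z 98.8 108.8
100 68 x -23.1..9.2 z 108.0 110.4
scene [ -22.3418726  -217.54919325   74.20814433] [ 27.57846181 101.92691809 113.94075843]
-220 64 x 0.7..18.0 z 87.4 93.2
-200 100 x -0.7..17.1 z 90.8 93.7
-180 98 x -1.3..16.0 z 91.8 94.1
-160 96 x -1.6..16.3 z 91.2 94.0
-140 89 x -2.7..15.8 z 91.2 93.5
-60 79 x -5.2..13.6 z 91.6 93.7
-40 84 x -5.2..12.4 z 91.3 93.6
-20 115 x -14.5..20.5 z 92.2 98.1
0 127 x -16.6..20.4 z 97.0 110.4
100 24 x -21.3..-2.5 z 107.5 108.7
```

View pics/m12.png

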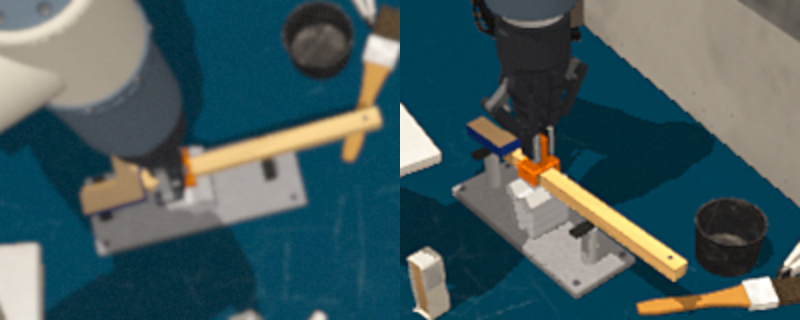

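Seated, with about 6 N of upward reaction. The bar is still level, and the saddle's lateral span of -16..+20 is centred on the bar. Now I'll release it and retreat straight up.

Call:
arm_command(moves=[{"dp":[0,0,-0.0003],"roll":0},{"dp":[0,0,-0.0003],"roll":0},{"dp":[0,0,-0.0003],"roll":0},{"dp":[0,0,-0.0003],"roll":0},{"dp":[0,0,-0.0003],"roll":0},{"dp":[0,0,-0.0003],"roll":0},{"dp":[0,0,-0.0003],"roll":0},{"dp":[0,0,-0.0003],"roll":0}], grip=40)

```text
t: 18.0
tool_pos: [547.2, 142.6, 105.4]
orientation: [[-0.979, -0.203, 0.0], [-0.203, 0.979, 0.0], [-0.0, 0.0, -1.0]]
contact_force: [0.6, -0.7, -1.0]
finger_gap: 34.2
```

Call:
arm_command(moves=[{"dp":[0,0,-0.003],"roll":0},{"dp":[0,0,-0.01],"roll":0},{"dp":[0,0,-0.025],"roll":0},{"dp":[0,0,-0.045],"roll":0},{"dp":[0,0,-0.07],"roll":0},{"dp":[0,0,-0.1],"roll":0},{"dp":[0,0,-0.12],"roll":0},{"dp":[0,0,-0.12],"roll":0}])

```text
t: 18.8
tool_pos: [548.8, 143.0, 229.7]
orientation: [[-0.979, -0.203, 0.007], [-0.203, 0.979, 0.002], [-0.007, 0.001, -1.0]]
contact_force: [0.6, 0.6, -0.2]
finger_gap: 34.5
```

Call:
arm_command(moves=[{"dp":[0,-0.03,0],"roll":0},{"dp":[0,-0.07,0],"roll":0},{"dp":[0,-0.11,0],"roll":0},{"dp":[0,-0.15,0],"roll":0},{"dp":[0,-0.19,0],"roll":0},{"dp":[0,-0.23,0],"roll":0},{"dp":[0,-0.25,0],"roll":0},{"dp":[0,-0.25,0],"roll":0}])

```text
t: 19.6
tool_pos: [597.6, -104.8, 224.7]
orientation: [[-0.98, -0.199, -0.001], [-0.199, 0.98, -0.0], [0.001, -0.0, -1.0]]
contact_force: [-0.1, 0.1, -0.1]
finger_gap: 34.1
```

```bash
python3 tgt.py 547.1 142.5 106 11.6; python3 rep.py 13
python3 - <<'E'
from h import *
for n in("top","scene"):
    d=np.load(f"pics/{n}13.npy");a=cv2.imread(f"pics/{n}13.png");W=world(n,d);h=cv2.cvtColor(a,cv2.COLOR_BGR2HSV)
    m=(d>0)&(h[...,0]>5)&(h[...,0]<16)&(h[...,1]>200)&(W[...,2]>80)&(np.hypot(W[...,0]-545,W[...,1]-142)<60)
    P=W[m];y=np.radians(9.78);c=np.array([544.03,142.53]) if n=="top" else np.array([542.5,141.])
    q=np.c_[(P[:,:2]-c)@[np.cos(y),np.sin(y)],(P[:,:2]-c)@[-np.sin(y),np.cos(y)],P[:,2]]
    print(n,len(q),np.percentile(q,[2,50,98],axis=0).round(1).tolist()); t=q[q[:,2]>125]; print("tab",len(t),cv2.minAreaRect(t[:,:2].astype(np.float32)),t[:,2].max())
    s=(d>0)&(np.hypot(W[...,0]-405,W[...,1]+225)<40)&(W[...,2]>46); print("grey tab",cv2.minAreaRect(W[s][:,:2].astype(np.float32)))
a=cv2.imread("pics/top13.png")[170:260,170:270]; b=cv2.imread("pics/scene13.png")[130:220,260:360]
cv2.imwrite("pics/m13b.png",np.hstack([cv2.resize(a,(400,360),interpolation=2),cv2.resize(b,(400,360),interpolation=2)]))
E
```

```text
t 19.6 pos [ 597.6 -104.8  224.7] F [-0.1  0.1 -0.1] gap 34.1 dp [1.000e-04 2.525e-01 1.187e-01] roll -0.0020
top [  -2.64170357 -217.5672164    74.74330624] [  18.8569806  -116.01137026   97.77088857]
-220 34 x 0.7..17.5 z 92.9 95.0
-200 97 x 0.0..17.5 z 93.0 96.0
-180 95 x -0.7..17.5 z 93.4 96.0
-160 97 x -1.4..16.4 z 92.9 95.9
-140 94 x -2.0..15.9 z 93.0 95.8
scene [ -22.85803249 -218.06292193   72.74922745] [ 43.86153633 102.9615476  114.8450149 ]
-220 61 x 0.2..18.0 z 87.3 93.3
-200 105 x -0.3..18.0 z 91.4 93.8
-180 96 x -0.7..16.0 z 91.3 93.9
-160 93 x -2.0..16.0 z 91.8 94.0
-140 92 x -2.6..14.9 z 91.3 94.0
-60 83 x -5.2..13.4 z 91.7 93.7
-40 78 x -5.5..12.7 z 91.4 93.3
-20 115 x -15.0..20.0 z 92.1 98.8
0 151 x -16.0..21.4 z 97.5 112.9
20 48 x -16.4..7.0 z 93.9 104.0
30 12 x -7.4..6.2 z 90.8 94.3
34 9 x -6.6..7.4 z 92.3 93.4
38 20 x -16.9..9.6 z 92.4 108.9
50 153 x -20.1..39.8 z 107.9 109.7
80 50 x -22.0..-1.2 z 108.1 109.6
100 28 x -22.0..-1.0 z 107.6 109.5Traceback (most recent call last):
  File "<stdin>", line 7, in <module>
    return _quantile_unchecked(
        a, q, axis, out, overwrite_input, method, keepdims, weights)
    return _ureduce(a,
                    func=_quantile_ureduce_func,
    ...<5 lines>...
                    overwrite_input=overwrite_input,
                    method=method)
    r = func(a, **kwargs)
    result = _quantile(arr,
                       quantiles=q,
    ...<2 lines>...
                       out=out,
                       weights=wgt)
    slices_having_nans = np.isnan(arr[-1, ...])
                                  ~~~^^^^^^^^^
IndexError: index -1 is out of bounds for axis 0 with size 0
```

View pics/m13.png

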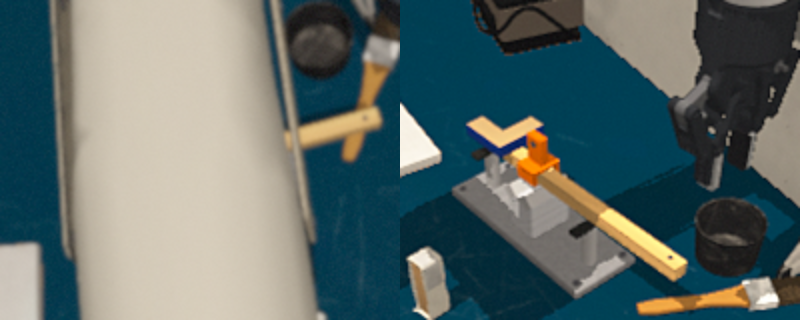

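The scene view shows the saddle standing on the level bar, but the arm blocks the top view. I'll clear it for a last measurement.

Call:
arm_command(moves=[{"dp":[0.01,-0.03,0],"roll":0},{"dp":[0.025,-0.07,0],"roll":0},{"dp":[0.04,-0.11,0],"roll":0},{"dp":[0.055,-0.15,0],"roll":0},{"dp":[0.07,-0.19,0],"roll":0},{"dp":[0.085,-0.23,0],"roll":0},{"dp":[0.085,-0.23,0],"roll":0},{"dp":[0.085,-0.23,0],"roll":0}])

```text
t: 20.5
tool_pos: [561.1, -344.4, 225.0]
orientation: [[-0.979, -0.202, -0.0], [-0.202, 0.979, 0.001], [0.0, 0.001, -1.0]]
contact_force: [-0.7, -0.1, -0.2]
finger_gap: 33.9
```

```bash
python3 rep.py 14
python3 - <<'E'
from h import *
for n in("top","scene"):
    d=np.load(f"pics/{n}14.npy");a=cv2.imread(f"pics/{n}14.png");W=world(n,d);h=cv2.cvtColor(a,cv2.COLOR_BGR2HSV)
    m=(d>0)&(W[...,2]>95)&(np.hypot(W[...,0]-545,W[...,1]-142)<33)&(W[...,2]<140)
    P=W[m];y=np.radians(9.78);c=np.array([544.03,142.53]) if n=="top" else np.array([542.5,141.])
    q=np.c_[(P[:,:2]-c)@[np.cos(y),np.sin(y)],(P[:,:2]-c)@[-np.sin(y),np.cos(y)],P[:,2]]
    t=q[q[:,2]>124]; print(n,"tab",len(t),cv2.minAreaRect(t[:,:2].astype(np.float32)),t[:,2].max())
    s=(d>0)&(np.hypot(W[...,0]-405,W[...,1]+225)<40)&(W[...,2]>46)&(W[...,2]<65); print("grey tab",cv2.minAreaRect(W[s][:,:2].astype(np.float32)) if s.sum() else None)
a=cv2.imread("pics/top14.png")[170:260,170:270]; b=cv2.imread("pics/scene14.png")[130:220,260:360]
cv2.imwrite("pics/m14b.png",np.hstack([cv2.resize(a,(400,360),interpolation=2),cv2.resize(b,(400,360),interpolation=2)]))
E
```

```text
top [ -23.99078592 -217.4987153    72.02454434] [ 41.95485173 101.43471578 113.63175121]
-220 35 x 0.2..17.7 z 93.2 96.4
-200 96 x 0.3..18.7 z 92.9 96.1
-180 97 x -0.5..17.5 z 92.9 95.2
-160 95 x -1.1..16.6 z 93.1 95.7
-140 99 x -1.5..15.6 z 93.1 95.3
-60 100 x -4.3..13.5 z 93.1 95.9
-40 96 x -5.0..12.6 z 92.6 95.2
-20 132 x -14.4..19.8 z 93.3 99.6
0 125 x -16.1..21.7 z 98.6 111.2
20 97 x -16.2..12.3 z 93.4 100.7
30 21 x -6.7..10.7 z 92.7 95.1
34 21 x -7.1..10.1 z 92.5 95.4
38 51 x -18.8..35.3 z 104.8 109.3
50 299 x -21.8..40.6 z 108.8 111.4
80 134 x -23.5..9.7 z 108.2 111.3
100 71 x -23.4..8.7 z 108.2 110.8
scene [ -22.68259156 -217.81243728   73.69809539] [ 43.28406852 102.4758172  114.87981268]
-220 67 x 0.5..17.6 z 87.5 93.8
-200 100 x -0.7..17.6 z 91.7 93.9
-180 100 x -1.5..17.1 z 91.9 93.8
-160 92 x -2.1..16.4 z 91.4 93.9
-140 90 x -2.4..15.7 z 91.6 93.7
-60 79 x -4.4..14.1 z 91.2 93.8
-40 77 x -5.3..13.0 z 91.6 93.4
-20 125 x -15.7..20.4 z 92.2 98.7
0 144 x -16.3..19.9 z 97.4 112.4
20 39 x -16.1..7.0 z 93.0 98.4
30 11 x -7.0..7.0 z 92.3 93.5
34 12 x -7.1..7.2 z 91.7 93.4
38 19 x -20.0..9.1 z 92.6 109.9
50 151 x -19.5..42.0 z 107.8 109.7
80 51 x -21.6..-1.0 z 107.9 109.4
100 28 x -21.8..-0.6 z 107.6 109.1
top tab 80 ((2.6390790939331055, 1.1917791366577148), (11.662455558776855, 23.427873611450195), 5.359132766723633) 137.94183896591335
grey tab None
scene tab 62 ((2.4821300506591797, 0.6597080230712891), (26.44333839416504, 11.520712852478027), 88.38013458251953) 134.7873885023787
grey tab ((404.4136962890625, -225.35255432128906), (23.00348663330078, 12.817941665649414), 22.074182510375977)
```

View pics/m14b.png

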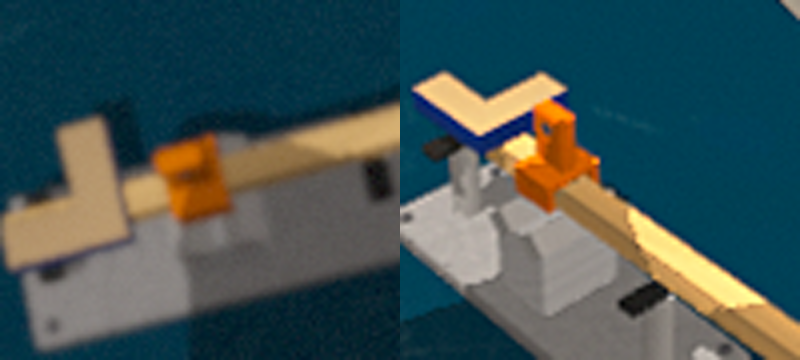

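The saddle sits at (2.5, 1) mm in the stand's frame, astride the bar, and its tab top is at about 135 mm (134 expected). The bar is level at 93 mm, its balance point is about 1-2 mm from the middle, and the grey saddle hasn't moved. I'll hand in.

```bash
python3 -c "
from h import *
print(ctrl.job_done(), ctrl.sense()['t'])"
```

```text
the job is handed in; nothing more can be done
the job is handed in; nothing more can be done
```

The bar is balanced level on the knife edges, clear of both rests, and the orange saddle sits astride it right above them. I handed the job in at about 20.6 s on the robot's clock; no verdict was reported.

**What I did:** I gripped the bar on its light side and slid it 45 mm towards -y along its own slope. Then I eased it level before letting go. After checking it balanced on its own, I picked up the orange saddle by its tab, set it on the bar and moved the arm well away.

**Last checks, with the robot clear of everything:**
- **Bar:** its top read about 93 mm along its length in the top view (about 91.5 mm in the scene view), so it is level. Its balance point is about 1–2 mm from midway between the edges.
- **Orange saddle:** its tab centre is about 1 mm from the edges' midpoint along the bar. It is centred across the bar, and the tab top reads 135–138 mm against 134 expected.
- **Grey saddle:** the scene camera shows it where it started. The top view gave no reading for it in the last check, probably because the arm blocked it.
- **Disagreements:** the two cameras differed by about 1.5 mm, within calibration. The highest contact force in the readings after each move was about 6 N.

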